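# Locate and clamp a soap bar in the stamping jig

### The arm

A 6-joint arm with a two-finger parallel gripper is mounted at the origin on a cart in front of the work surface, level with it; the furniture and walls round the work are solid. World frame = base frame: x ahead of the robot, y to its left, z up, the work surface at z = 0. Lengths are in m, angles in rad, forces in N, time in s.
With the tool pointing down it reaches from about 0.3 to 0.75 m from the base axis. Payload 8.5 kg.
Tool frame: the origin (TCP) lies at the very end of the fingers, on their centre line; the grasp point (between the pads) lies 19 mm behind it; z points along the fingers, y is the line along which they close (so a half turn about z gives the same grasp; the last joint's range is limited). The gripper opens to 88 mm and grips with 3 to 60 N. Pads are 18 mm wide; open, the fingers measure 123 mm over their backs; the gripper's body (75 mm by 187 mm) begins 45 mm behind the grasp point.
Start: joints at [1.022, 0.381, 1.297, -0, 1.464, -0.215], TCP at [0.18, 0.52, 0.239] pointing down, gripper open.
Joint ranges: [-3.11, 3.11], [-0.89, 2.33], [0.22, 2.48], [-1.42, 4.56], [0.17, 2.85], [-2.88, 2.88]. Speed limits (rad/s): [2.39, 2.39, 3.14, 3.14, 3.14, 3.14].

### API

Orientations are given as a 3x3 rotation matrix whose columns are the frame's x, y, z axes.
In Python, from cell import manip, eyes gives the robot as it stands.
- The arm moves only by the tool arm_command, never from a script. Its argument "increments" is a list of rows, each an object of numbers: "tx", "ty", "tz": the shift along the world's x, y, z in m; "rx", "ry", "rz": the turn, a rotation vector about the world's x, y, z in degrees; "fingers": the closure, from -1 (fully open) to 1 (shut). A call has 1 to 20 rows; each row shifts and turns the commanded pose from where the row before left it; what a row does not reach is not made up. A row lasts 1/12 s, in which the tool goes at most 41.7 mm and 7.16 degrees, less where a joint would pass 70% of its speed; a pose out of reach is approached as far as the arm can. A call is refused whole if a number of a shift passes 0.0417 or a number of a turn 7.16, either way. A call with a gripper value outside its range is refused whole. The fingers move at their own pace and stop on an object; "squeeze" is the grip in N (left out, the last holds). Time passes only in rows, so rows that do not move let the fingers close. It gives the time, the measured TCP pose, the force, the opening and the grip force at its end, in the units of the state.
- manip.get_state(): the state, without advancing time (a new reading comes with each control period).
- eyes.capture(name): name is "scene" or "top" or "wrist"; returns (picture, depth): 420x560x3 uint8, red, green, blue; 420x560 float32, m along the optical axis (not along the pixel's ray), 0 where there is no reading.
- eyes.camera_params(name): a dict with "fx", "fy", "cx", "cy" (pixels), "R" (3x3) and "t" (3): a world point X has camera coordinates R X + t; the wrist camera has in their place "tool_from_camera" (4x4, takes a point from camera to tool coordinates, whose origin is the TCP and whose axes are the flange's). Camera axes: x right, y down, z forward; pixel columns grow to the right and rows downward; lengths in m; the calibration is good to about 2 mm. A picture is of the moment at which its call begins: read the wrist's pose just before it. camera_params takes no time and is no camera call.
- manip.hand_in(): hands the job in; it is judged then, once.
Trained networks look in the newest picture that a camera, given by its name, has taken for a name from the list of things; names that differ only in an ending like _2 or _b are one class to them, and where a whole thing is asked for, a point or a joint stands for the part that bears it (a point fixed in the world has none). Each returns a list of dicts, best first, with "score" (0 to 1); they miss things now and then, are a little off and sometimes report something else, mostly with a low value. They report only what shows in the picture. A call takes as long as a camera call. They do not tell look-alikes from the thing itself.
- eyes.search_frame(thing, camera): "point" ([x, y, z] in m, in the coordinates of the camera as it stood for that picture, good to about 4 mm: the middle of the surface that is visible of it).
- eyes.trace(thing, camera): "region" (420x560 bool, what is visible of it).
- eyes.place_of(thing, camera): "point" ([x, y, z] in m, in the coordinates of the camera as it stood for that picture, good to about 4 mm: a listed point, or the origin of a listed thing).
The state is a dict: "clock": time; "q": joint angles; "dq": joint speeds; "joint_efforts": joint torques, N m; "tool_pos": TCP position; "tcp_rot": TCP orientation; "force": force on the tool from outside, world axes, zero at the start; "ft_torque": the same for the moment, N m; "opening": opening from 0.0 (shut) to 1.0 (fully open); "grasp_force": force on a finger pad.
Only numpy, scipy, OpenCV 4.12 (cv2) and the standard library are available. Lean on these libraries where they do the work, as an engineer would, in place of code of your own. Each camera call takes 0.05 s, during which the arm holds its last target. There are 200 camera calls.

### The job

Get the soap bar in the jig ready for date stamping: with a fingertip push the bar along the white plate until its end touches the end stop, then push the cam lever round with one finger, clockwise, until it rests at its stop pin and the cam holds the bar tight against the two side pins. Do not pick up, lift or tip the bar, and leave the date stamp, the tally counter and the finished bar where they stand.

Things in the scene. Friction and masses are not known exactly. Their poses are not given: they have to be found in the camera images.
- jig: Stamping jig, fixed to the table: white plastic plate 260 x 190 x 18 mm, origin at the centre of its underside. Its x axis runs along the bar towards the end stop, y towards the two side pins, z up; plate top at z = 18 mm. All coordinates below called 'jig' are in this frame. A bar fully home has its centre at jig x = 30, y = 30 mm, its long axis along jig x.
- side_pins: Two upright stainless pins, 12 mm thick, standing 20 mm above the plate, that locate the bar's long side: axes at jig x = 1.5 and 61.5 mm, y = 62.1 mm. Origin on the plate midway between them. The oval side of the bar nests between the two when the cam presses it there.
- end_stop: Stainless block 18 x 44 mm, 18 mm high above the plate, fixed with two screws; origin on the plate, in the middle of the working face at jig x = 78, y = 30 mm, which faces -x (towards the bar).
- bar: The pressed green soap bar lying flat on the jig: oval pillow 96 mm long (its own y axis), 64 mm wide (own x) and 24 mm high, about 0.1 kg, origin at the centre of its underside. It starts 30 to 65 mm short of the end stop, 6 to 10 mm short of its final jig y, up to 0.1 rad askew; it slides on the plate with 1 N or less.
- lever (a joint): Angle of the cam lever, rad: 0 open (starts at 0 to 0.45), grows clockwise seen from above; at 2.12 the rod meets its stop pin. The lever points along (cos p, sin p) in the jig's xy plane, p = -0.436 - value: first outwards past the end stop, then round over the jig's -y edge. Turns with 3.5 N at the rod; the cam clamps the bar from about 1.9 on, adding a few N; stays where it is left.
- cam_disc: Black eccentric disc of the clamp, 44 mm diameter, 22 mm high, 1.6 mm above the plate, turning with the lever about the pivot (9 mm beside the disc's own centre). Origin at the centre of the disc's underside.
- lever_pivot (a point): Point on the lever's vertical pivot axis at the height of the rod's centre line: jig x = 41.6, y = -26.6, z = 50.6 mm. Round the axis stands a black hub 28 mm across, up to jig z = 67 mm with its screw.
- lever_rod (a point): Point on the centre line of the level steel lever rod, 75 mm from the pivot axis, moving with the lever. Rod 10 mm thick, 32.6 mm above the plate, bare from 14 to 88 mm from the axis, then a black knob 21 mm thick to 128 mm. 6 to 10 N across the rod here brings it to its stop pin (8 mm thick, 38 mm above the plate, 50 mm from the axis).
- date_stamp: Bystander: black date stamp with a blue grip, 33 x 50 x 86 mm, standing beyond the jig. Origin under its centre.
- tally_counter: Bystander: round chromed hand tally counter, 58 x 56 x 23 mm, left of the jig and near the robot. Origin under its centre.
- finished_bar: Bystander: another green soap bar 64 x 96 x 24 mm, lying on the table left of the jig. Origin under its centre.
Things that resemble listed ones, but are neither listed nor needed, are in the scene too. What is shaped like the bar but purple or red is not meant.

How it is judged:
By the outcome, as a careful person would: the job done as asked, in the order asked, and still so for the second after the job is handed in, with the robot touching nothing.
It also fails if it takes over 51 s, if anything falls off the work surface, if the arm or the gripper's body presses on something with over 40 N, if the wrist force passes 120 N, or if a joint passes its speed limit or range.

## Working session

There is one attempt and no reset: what is moved stays moved. The work goes in short steps, Python scripts to look and compute and a tool call to move; the robot and the scene stay as the last step left them, time stands still between calls to the robot, and variables do not carry over. Pictures are saved under pics/ and viewed, at most 10 in all, crops included, and the job is handed in when it is done.

Besides the shell and the picture viewer there is one more tool, called after "Emit:" by a JSON object that holds its "fn" and its "kwargs". arm_command: Moves the arm, as the interface text tells. Its arguments: {"type":"object","properties":{"increments":{"type":"array","items":{"type":"object","properties":{"tx":{"type":"number"},"ty":{"type":"number"},"tz":{"type":"number"},"rx":{"type":"number"},"ry":{"type":"number"},"rz":{"type":"number"},"fingers":{"type":"number"}}}},"squeeze":{"type":"number"}},"required":["increments"]}

```bash
mkdir -p pics; cat > h.py <<'E'
import numpy as np, cv2
from cell import manip, eyes
def cap(n):
    im,d=eyes.capture(n); return im,d
def w(n,p):
    c=eyes.camera_params(n); return np.array(c['R']).T@(np.array(p)-np.array(c['t']))
E
python3 - <<'E'
from h import *
for n in ['scene','top']:
    im,d=cap(n); cv2.imwrite(f'pics/{n}0.png',im[:,:,::-1]); np.save(f'{n}0.npy',d)
    for t in ['jig','side_pins','end_stop','bar','cam_disc','lever_pivot','lever_rod','date_stamp','tally_counter']:
        r=eyes.place_of(t,n); print(n,t,[(np.round(w(n,q['point']),4).tolist(),round(q['score'],2)) for q in r[:3]])
s=manip.get_state();print(s['clock'],s['tool_pos'],s['tcp_rot'],s['opening'])
E
```

```text
scene jig [([0.5481, 0.0451, -0.0013], 0.76)]
scene side_pins [([0.6139, 0.012, 0.0188], 0.66)]
scene end_stop [([0.5782, -0.034, 0.0163], 0.66)]
scene bar [([0.7633, 0.1404, -0.0049], 0.95), ([0.5719, 0.0821, 0.0178], 0.93), ([0.6477, 0.2605, 0.0022], 0.87)]
scene cam_disc [([0.5142, 0.0092, 0.0199], 0.56)]
scene lever_pivot [([0.5237, -0.001, 0.0509], 0.75)]
scene lever_rod [([0.4688, -0.0524, 0.0472], 0.87)]
scene date_stamp []
scene tally_counter [([0.3929, 0.3316, 0.0034], 0.68)]
top jig [([0.5438, 0.0413, 0.0009], 0.72)]
top side_pins [([0.6117, 0.0111, 0.0156], 0.43)]
top end_stop [([0.5794, -0.0343, 0.0189], 0.67), ([0.5153, 0.0011, 0.02], 0.54)]
top bar [([0.7552, 0.134, 0.0027], 0.89), ([0.5644, 0.0769, 0.018], 0.88), ([0.6487, 0.2616, 0.0015], 0.7)]
top cam_disc [([0.546, 0.0415, 0.0013], 0.56), ([0.515, 0.0023, 0.0186], 0.48)]
top lever_pivot [([0.5249, -0.0001, 0.0506], 0.56)]
top lever_rod [([0.4665, -0.0533, 0.0522], 0.71)]
top date_stamp [([0.7185, -0.1637, -0.0013], 0.73), ([0.5158, 0.002, 0.0222], 0.55), ([0.3934, 0.3306, 0.0004], 0.51)]
top tally_counter [([0.3947, 0.3267, -0.0004], 0.71), ([0.5239, -0.0021, 0.0486], 0.36)]
1.0 [0.18020022 0.51963806 0.23875035] [[-9.44806826e-01  3.27627931e-01  1.29242352e-05]
 [ 3.27627931e-01  9.44806826e-01  2.40972031e-05]
 [-4.31598883e-06  2.70015424e-05 -1.00000000e+00]] 1.0001338809980915
```

View pics/scene0.png

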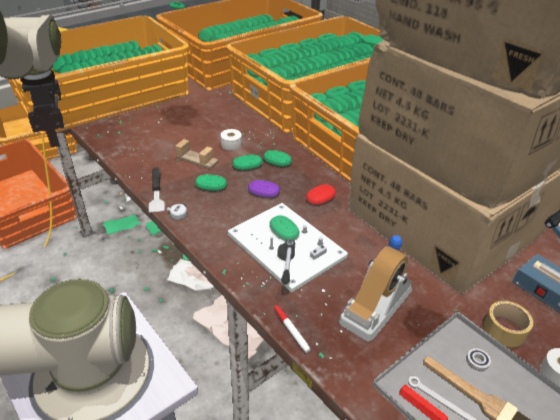

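View pics/top0.png

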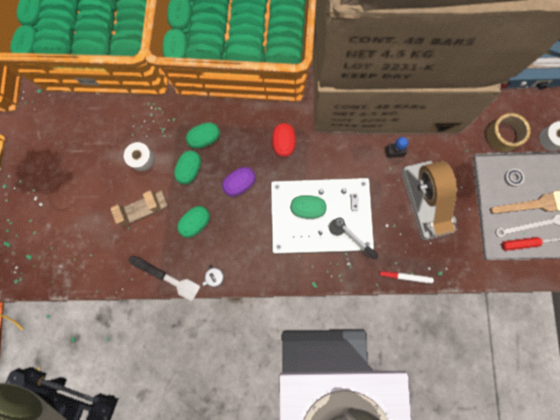

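The scene picture shows the jig at about (287,243), with its bar at (285,228) and the lever knob at (285,280). In the top picture the plate spans (272-373,180-252), the bar is at (308,206), the hub at (338,227), the knob at (371,252) and the end stop at (354,202). Next I'll fit the jig frame and measure the bar.

```bash
cat >> h.py <<'E'
def cloud(n,d):
    c=eyes.camera_params(n); v,u=np.mgrid[:d.shape[0],:d.shape[1]]
    P=np.stack([(u-c['cx'])/c['fx']*d,(v-c['cy'])/c['fy']*d,d],-1)
    return (P-np.array(c['t']))@np.array(c['R'])
def fit(ims=('top','scene')):
    o={}
    for n in ims:
        im,d=cap(n); P=cloud(n,d); hsv=cv2.cvtColor(im,cv2.COLOR_RGB2HSV)
        roi=(abs(P[...,0]-.545)<.13)&(abs(P[...,1]-.043)<.165)&(d>0)
        plate=roi&(abs(P[...,2]-.018)<.008)&(hsv[...,1]<60)&(hsv[...,2]>150)
        r=cv2.minAreaRect((P[plate][:,:2]*1000).astype(np.float32)); 
        g=roi&(hsv[...,0]>50)&(hsv[...,0]<90)&(hsv[...,1]>110)&(P[...,2]>.02)
        G=P[g]; e=cv2.minAreaRect((G[:,:2]*1000).astype(np.float32))
        rod=roi&(P[...,2]>.046)&(P[...,2]<.075)
        Q=P[rod][:,:2]; 
        print(n,'plate',r,np.median(P[plate][:,2]),'bar',e,'mean',G.mean(0),G[:,2].max())
        l=cv2.fitLine((Q*1000).astype(np.float32),cv2.DIST_HUBER,0,.01,.01).ravel(); print(' lever line',l,len(Q),Q.min(0),Q.max(0))
    return
E
python3 - <<'E'
from h import *
fit()
from scipy.spatial.transform import Rotation
pts={'jig':(0,0),'pins':(31.5,62.1),'stop':(78,30),'pivot':(41.6,-26.6)}
obs={'jig':[(.5481,.0451),(.5438,.0413)],'pins':[(.6139,.012),(.6117,.0111)],'stop':[(.5782,-.034),(.5794,-.0343)],'pivot':[(.5237,-.001),(.5249,-.0001)]}
A=np.array([(*pts[k],0) for k in pts for _ in obs[k]])/1000; B=np.array([(*o,0) for k in pts for o in obs[k]])
a,b=A.mean(0),B.mean(0); R,_=Rotation.align_vectors(B-b,A-a); M=R.as_matrix()
print('yaw',R.as_euler('xyz',degrees=True)[2],'org',b-M@a,'res',np.round((B-b-(A-a)@M.T)*1000,1)[:,:2].tolist())
E
```

```text
top plate ((547.70703125, 41.55028533935547), (190.7709503173828, 260.0151672363281), 0.4929572641849518) 0.01901057472982806 bar ((567.2978515625, 75.84346008300781), (82.80752563476562, 55.38168716430664), 87.861083984375) mean [0.56710326 0.07599106 0.04231153] 0.048476676329384294
 lever line [  0.6861462    0.72746366 481.94507    -36.928947  ] 353 [ 0.42799766 -0.09130157] [0.59057648 0.10665088]
scene plate ((547.8032836914062, 43.15856170654297), (193.9358673095703, 265.5513610839844), 0.706892728805542) 0.017606152231838756 bar ((564.2857055664062, 73.66262817382812), (86.61504364013672, 56.720035552978516), 84.2374267578125) mean [0.56085754 0.06887919 0.03923618] 0.04678266266794223
 lever line [  0.69801664   0.7160815  477.46524    -41.56292   ] 308 [ 0.42656964 -0.09184998] [0.55735101 0.08133323]
yaw -88.48949155696648 org [0.54809743 0.04234272 0.        ] res [[0.0, 2.8], [-4.3, -1.0], [2.9, -0.5], [0.7, -1.4], [-1.9, 0.8], [-0.7, 0.5], [1.1, -1.1], [2.3, -0.2]]
```

Emit:
{"fn": "arm_command", "kwargs": {"increments": [{"tx": 0.026,"ty": -0.0235,"tz": -0.008,"rz": 1.3,"fingers": 1},{"tx": 0.026,"ty": -0.0235,"tz": -0.008,"rz": 1.3},{"tx": 0.026,"ty": -0.0235,"tz": -0.008,"rz": 1.3},{"tx": 0.026,"ty": -0.0235,"tz": -0.008,"rz": 1.3},{"tx": 0.026,"ty": -0.0235,"tz": -0.008,"rz": 1.3},{"tx": 0.026,"ty": -0.0235,"tz": -0.008,"rz": 1.3},{"tx": 0.026,"ty": -0.0235,"tz": -0.008,"rz": 1.3},{"tx": 0.026,"ty": -0.0235,"tz": -0.008,"rz": 1.3},{"tx": 0.026,"ty": -0.0235,"tz": -0.008,"rz": 1.3},{"tx": 0.026,"ty": -0.0235,"tz": -0.008,"rz": 1.3},{"tx": 0.026,"ty": -0.0235,"tz": -0.008,"rz": 1.3},{"tx": 0.026,"ty": -0.0235,"tz": -0.008,"rz": 1.3},{"tx": 0.026,"ty": -0.0235,"tz": -0.008,"rz": 1.3},{"tx": 0.026,"ty": -0.0235,"tz": -0.008,"rz": 1.3},{"tx": 0.024,"ty": -0.021,"tz": -0.008,"rz": 1.4},{},{},{}]}}

```text
invalid input at $.increments[0]: expected keys tx, ty, tz, rx, ry, rz, fingers
```

Emit:
{"fn": "arm_command", "kwargs": {"increments": [{"tx": 0.026,"ty": -0.0235,"tz": -0.008,"rx": 0,"ry": 0,"rz": 1.3,"fingers": 1},{"tx": 0.026,"ty": -0.0235,"tz": -0.008,"rx": 0,"ry": 0,"rz": 1.3,"fingers": 1},{"tx": 0.026,"ty": -0.0235,"tz": -0.008,"rx": 0,"ry": 0,"rz": 1.3,"fingers": 1},{"tx": 0.026,"ty": -0.0235,"tz": -0.008,"rx": 0,"ry": 0,"rz": 1.3,"fingers": 1},{"tx": 0.026,"ty": -0.0235,"tz": -0.008,"rx": 0,"ry": 0,"rz": 1.3,"fingers": 1},{"tx": 0.026,"ty": -0.0235,"tz": -0.008,"rx": 0,"ry": 0,"rz": 1.3,"fingers": 1},{"tx": 0.026,"ty": -0.0235,"tz": -0.008,"rx": 0,"ry": 0,"rz": 1.3,"fingers": 1},{"tx": 0.026,"ty": -0.0235,"tz": -0.008,"rx": 0,"ry": 0,"rz": 1.3,"fingers": 1},{"tx": 0.026,"ty": -0.0235,"tz": -0.008,"rx": 0,"ry": 0,"rz": 1.3,"fingers": 1},{"tx": 0.026,"ty": -0.0235,"tz": -0.008,"rx": 0,"ry": 0,"rz": 1.3,"fingers": 1},{"tx": 0.026,"ty": -0.0235,"tz": -0.008,"rx": 0,"ry": 0,"rz": 1.3,"fingers": 1},{"tx": 0.026,"ty": -0.0235,"tz": -0.008,"rx": 0,"ry": 0,"rz": 1.3,"fingers": 1},{"tx": 0.026,"ty": -0.0235,"tz": -0.008,"rx": 0,"ry": 0,"rz": 1.3,"fingers": 1},{"tx": 0.026,"ty": -0.0235,"tz": -0.008,"rx": 0,"ry": 0,"rz": 1.3,"fingers": 1},{"tx": 0.024,"ty": -0.021,"tz": -0.008,"rx": 0,"ry": 0,"rz": 1.4,"fingers": 1},{"tx": 0,"ty": 0,"tz": 0,"rx": 0,"ry": 0,"rz": 0,"fingers": 1},{"tx": 0,"ty": 0,"tz": 0,"rx": 0,"ry": 0,"rz": 0,"fingers": 1},{"tx": 0,"ty": 0,"tz": 0,"rx": 0,"ry": 0,"rz": 0,"fingers": 1}]}}

```text
clock: 2.6
tool_pos: [0.5677, 0.17, 0.1188]
tcp_rot: [[-1.0, -0.008, -0.0], [-0.008, 1.0, 0.0], [0.0, 0.0, -1.0]]
force: [-0.7, 0.6, 0.3]
opening: 0.001
grasp_force: 0.0
```

```bash
python3 - <<'E'
from h import *
s=manip.get_state();print(s['clock'],s['tool_pos'],s['tcp_rot'][:,1],s['force'],s['opening'])
im,d=cap('wrist'); cv2.imwrite('pics/w1.png',im[:,:,::-1])
c=eyes.camera_params('wrist');T=np.array(c['tool_from_camera'])
for t in ['bar','end_stop','side_pins','lever_rod','lever_pivot']:
    for q in eyes.place_of(t,'wrist')[:2]: print(t,np.round(s['tcp_rot']@(T[:3,:3]@q['point']+T[:3,3])+s['tool_pos'],4),round(q['score'],2))
E
```

```text
2.6 [0.5676904  0.17004441 0.11878782] [-8.00585189e-03  9.99967934e-01  1.92621217e-04] [-0.73597013  0.58430408  0.30099167] 0.000993648233498162
bar [ 0.7567  0.1353 -0.001 ] 0.81
bar [0.568  0.0715 0.0197] 0.71
end_stop [ 0.5836 -0.0352  0.0184] 0.7
lever_pivot [ 0.5222 -0.0045  0.0445] 0.72
```

View pics/w1.png

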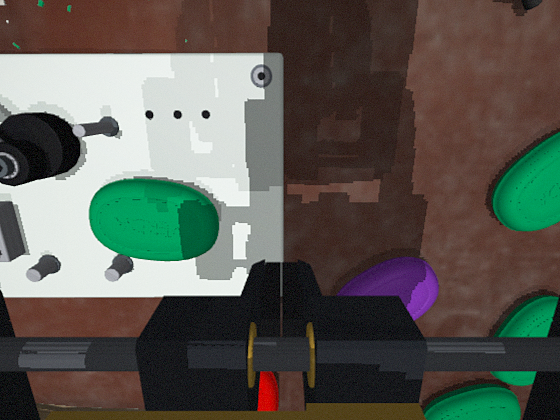

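The wrist view shows the bar at (155,220), nearly straight. The pins are at (43,267) and (118,267), the hub is at left (20,150), and the fingers are clear of the bar end (218,220). I'll go down and start pushing along −y.

Emit:
{"fn": "arm_command", "kwargs": {"increments": [{"tx": 0,"ty": 0,"tz": -0.03,"rx": 0,"ry": 0,"rz": 0,"fingers": 1},{"tx": 0,"ty": 0,"tz": -0.03,"rx": 0,"ry": 0,"rz": 0,"fingers": 1},{"tx": 0,"ty": 0,"tz": -0.02,"rx": 0,"ry": 0,"rz": 0,"fingers": 1},{"tx": 0,"ty": 0,"tz": -0.014,"rx": 0,"ry": 0,"rz": 0,"fingers": 1},{"tx": 0,"ty": 0,"tz": 0,"rx": 0,"ry": 0,"rz": 0,"fingers": 1},{"tx": 0,"ty": -0.01,"tz": 0,"rx": 0,"ry": 0,"rz": 0,"fingers": 1},{"tx": 0,"ty": -0.005,"tz": 0,"rx": 0,"ry": 0,"rz": 0,"fingers": 1},{"tx": 0,"ty": -0.005,"tz": 0,"rx": 0,"ry": 0,"rz": 0,"fingers": 1},{"tx": 0,"ty": -0.005,"tz": 0,"rx": 0,"ry": 0,"rz": 0,"fingers": 1},{"tx": 0,"ty": -0.005,"tz": 0,"rx": 0,"ry": 0,"rz": 0,"fingers": 1},{"tx": 0,"ty": -0.005,"tz": 0,"rx": 0,"ry": 0,"rz": 0,"fingers": 1},{"tx": 0,"ty": -0.005,"tz": 0,"rx": 0,"ry": 0,"rz": 0,"fingers": 1},{"tx": 0,"ty": -0.005,"tz": 0,"rx": 0,"ry": 0,"rz": 0,"fingers": 1},{"tx": 0,"ty": -0.005,"tz": 0,"rx": 0,"ry": 0,"rz": 0,"fingers": 1},{"tx": 0,"ty": -0.005,"tz": 0,"rx": 0,"ry": 0,"rz": 0,"fingers": 1},{"tx": 0,"ty": -0.005,"tz": 0,"rx": 0,"ry": 0,"rz": 0,"fingers": 1},{"tx": 0,"ty": -0.005,"tz": 0,"rx": 0,"ry": 0,"rz": 0,"fingers": 1},{"tx": 0,"ty": 0,"tz": 0,"rx": 0,"ry": 0,"rz": 0,"fingers": 1}]}}

```text
clock: 4.4
tool_pos: [0.5682, 0.1036, 0.0247]
tcp_rot: [[-1.0, -0.008, -0.0], [-0.008, 1.0, -0.0], [0.0, -0.0, -1.0]]
force: [0.0, 0.6, 0.8]
opening: 0.002
grasp_force: 0.0
```

```bash
python3 - <<'E'
from h import *
s=manip.get_state();print(s['clock'],s['tool_pos'],s['force'])
im,d=cap('top'); cv2.imwrite('pics/t2.png',cv2.resize(im[150:280,240:420,::-1],None,fx=4,fy=4))
E
```

```text
4.4 [0.56822994 0.10363297 0.02470379] [0.03769053 0.5754566  0.8269063 ]
```

View pics/t2.png

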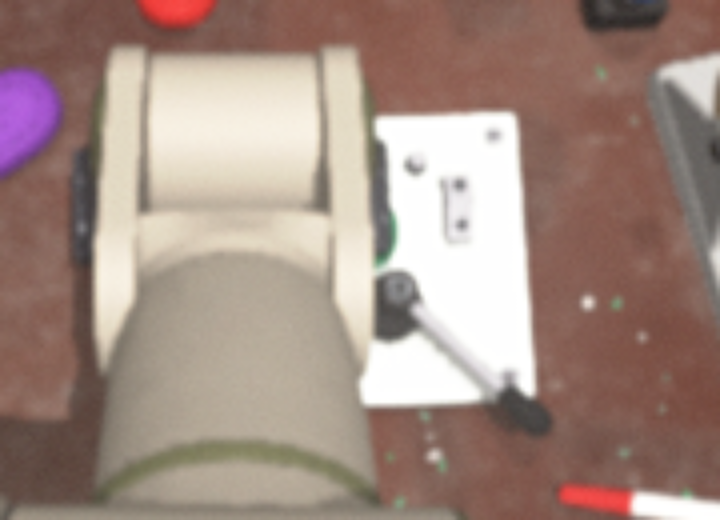

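The crop shows the bar's front end at (395,240), about 45 px (roughly 28 mm) from the stop face at x=443, so the bar is moving. I'll keep pushing and slow down near the stop.

Emit:
{"fn": "arm_command", "kwargs": {"increments": [{"tx": 0,"ty": -0.005,"tz": 0,"rx": 0,"ry": 0,"rz": 0,"fingers": 1},{"tx": 0,"ty": -0.005,"tz": 0,"rx": 0,"ry": 0,"rz": 0,"fingers": 1},{"tx": 0,"ty": -0.004,"tz": 0,"rx": 0,"ry": 0,"rz": 0,"fingers": 1},{"tx": 0,"ty": -0.003,"tz": 0,"rx": 0,"ry": 0,"rz": 0,"fingers": 1},{"tx": 0,"ty": -0.003,"tz": 0,"rx": 0,"ry": 0,"rz": 0,"fingers": 1},{"tx": 0,"ty": -0.002,"tz": 0,"rx": 0,"ry": 0,"rz": 0,"fingers": 1},{"tx": 0,"ty": 0,"tz": 0,"rx": 0,"ry": 0,"rz": 0,"fingers": 1}]}}

```text
clock: 5.03
tool_pos: [0.5682, 0.0822, 0.0247]
tcp_rot: [[-1.0, -0.008, -0.0], [-0.008, 1.0, -0.0], [0.0, -0.0, -1.0]]
force: [-0.8, -0.3, 0.6]
opening: 0.006
grasp_force: 0.0
```

```bash
python3 - <<'E'
from h import *
s=manip.get_state();print(s['clock'],s['tool_pos'],s['force'])
im,d=cap('scene'); cv2.imwrite('pics/s3.png',cv2.resize(im[190:300,215:355,::-1],None,fx=5,fy=5))
E
```

```text
5.0333 [0.56819269 0.08221397 0.02472818] [-0.82411767 -0.33919138  0.61993506]
```

View pics/s3.png

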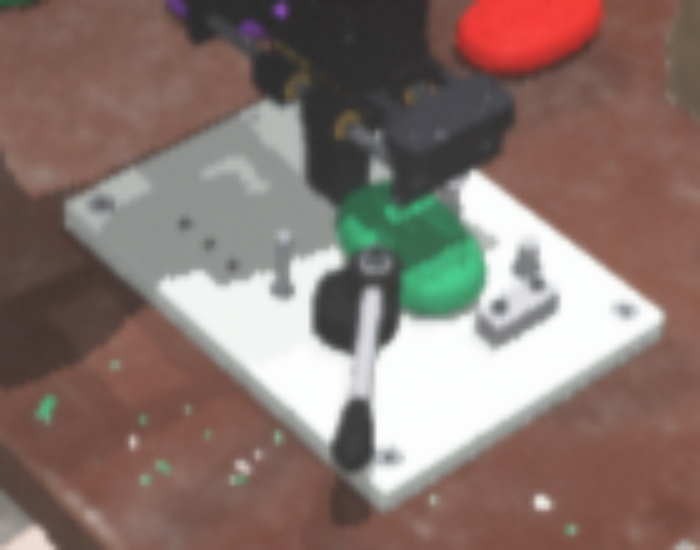

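The crop shows the bar's front end at (470,295), still a little short of the stop at (482,320). I'll go on in small steps.

Emit:
{"fn": "arm_command", "kwargs": {"increments": [{"tx": 0,"ty": -0.003,"tz": 0,"rx": 0,"ry": 0,"rz": 0,"fingers": 1},{"tx": 0,"ty": -0.002,"tz": 0,"rx": 0,"ry": 0,"rz": 0,"fingers": 1},{"tx": 0,"ty": 0,"tz": 0,"rx": 0,"ry": 0,"rz": 0,"fingers": 1}]}}

```text
clock: 5.33
tool_pos: [0.5682, 0.0773, 0.0248]
tcp_rot: [[-1.0, -0.008, 0.0], [-0.008, 1.0, -0.0], [-0.0, -0.0, -1.0]]
force: [0.8, -0.1, -0.3]
opening: 0.007
grasp_force: 0.1
```

Emit:
{"fn": "arm_command", "kwargs": {"increments": [{"tx": 0,"ty": -0.002,"tz": 0,"rx": 0,"ry": 0,"rz": 0,"fingers": 1},{"tx": 0,"ty": 0,"tz": 0,"rx": 0,"ry": 0,"rz": 0,"fingers": 1}]}}

```text
clock: 5.5
tool_pos: [0.5682, 0.0754, 0.0247]
tcp_rot: [[-1.0, -0.008, -0.0], [-0.008, 1.0, -0.0], [0.0, -0.0, -1.0]]
force: [0.7, 0.2, 0.1]
opening: 0.006
grasp_force: 0.1
```

Emit:
{"fn": "arm_command", "kwargs": {"increments": [{"tx": 0,"ty": -0.002,"tz": 0,"rx": 0,"ry": 0,"rz": 0,"fingers": 1},{"tx": 0,"ty": 0,"tz": 0,"rx": 0,"ry": 0,"rz": 0,"fingers": 1}]}}

```text
clock: 5.67
tool_pos: [0.5682, 0.0734, 0.0248]
tcp_rot: [[-1.0, -0.008, 0.0], [-0.008, 1.0, -0.0], [-0.0, -0.0, -1.0]]
force: [-0.5, 0.3, -0.9]
opening: 0.003
grasp_force: 0.2
```

Emit:
{"fn": "arm_command", "kwargs": {"increments": [{"tx": 0,"ty": -0.002,"tz": 0,"rx": 0,"ry": 0,"rz": 0,"fingers": 1},{"tx": 0,"ty": 0,"tz": 0,"rx": 0,"ry": 0,"rz": 0,"fingers": 1}]}}

```text
clock: 5.83
tool_pos: [0.5682, 0.0715, 0.0248]
tcp_rot: [[-1.0, -0.008, 0.0], [-0.008, 1.0, 0.0], [-0.0, 0.0, -1.0]]
force: [-0.7, 2.1, -0.3]
opening: 0.004
grasp_force: 0.7
```

```bash
python3 - <<'E'
from h import *
s=manip.get_state();print(s['clock'],s['tool_pos'],s['force'])
im,d=cap('scene'); cv2.imwrite('pics/s4.png',cv2.resize(im[190:300,215:355,::-1],None,fx=5,fy=5))
P=cloud('scene',d);hsv=cv2.cvtColor(im,cv2.COLOR_RGB2HSV)
g=(abs(P[...,0]-.565)<.07)&(abs(P[...,1]-.03)<.1)&(hsv[...,0]>50)&(hsv[...,0]<90)&(hsv[...,1]>110)
print(np.percentile(P[g][:,1],[0,1,3,99]),P[g].min(0),P[g].max(0))
E
```

```text
5.8333 [0.56823829 0.07154096 0.02477893] [-0.69021667  2.05425608 -0.33020634]
[-0.03482222 -0.03213573 -0.03071469  0.04813807] [ 0.52025574 -0.03482222  0.02308467] [0.592244   0.0495586  0.08990703]
```

View pics/s4.png

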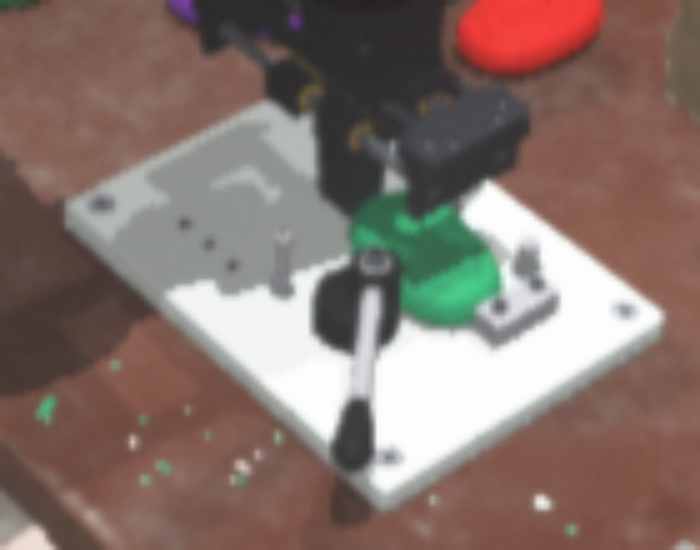

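The bar now meets the stop at (480,310), and the force is rising. I'll press 1 mm more to confirm contact.

Emit:
{"fn": "arm_command", "kwargs": {"increments": [{"tx": 0,"ty": -0.001,"tz": 0,"rx": 0,"ry": 0,"rz": 0,"fingers": 1},{"tx": 0,"ty": 0,"tz": 0,"rx": 0,"ry": 0,"rz": 0,"fingers": 1}]}}

```text
clock: 6.05
tool_pos: [0.5682, 0.071, 0.0248]
tcp_rot: [[-1.0, -0.008, 0.0], [-0.008, 1.0, 0.001], [-0.0, 0.001, -1.0]]
force: [0.0, 4.4, 0.3]
opening: 0.011
grasp_force: 2.1
```

The bar is home. I'll back off, lift, and go behind the lever rod with the tool turned by +44°.

Emit:
{"fn": "arm_command", "kwargs": {"increments": [{"tx": 0,"ty": 0.01,"tz": 0,"rx": 0,"ry": 0,"rz": 0,"fingers": 1},{"tx": 0,"ty": 0.01,"tz": 0,"rx": 0,"ry": 0,"rz": 0,"fingers": 1},{"tx": 0,"ty": 0,"tz": 0.035,"rx": 0,"ry": 0,"rz": 0,"fingers": 1},{"tx": 0,"ty": 0,"tz": 0.035,"rx": 0,"ry": 0,"rz": 0,"fingers": 1},{"tx": 0,"ty": 0,"tz": 0.025,"rx": 0,"ry": 0,"rz": 0,"fingers": 1},{"tx": -0.0095,"ty": -0.0205,"tz": 0,"rx": 0,"ry": 0,"rz": 5.5,"fingers": 1},{"tx": -0.0095,"ty": -0.0205,"tz": 0,"rx": 0,"ry": 0,"rz": 5.5,"fingers": 1},{"tx": -0.0095,"ty": -0.0205,"tz": 0,"rx": 0,"ry": 0,"rz": 5.5,"fingers": 1},{"tx": -0.0095,"ty": -0.0205,"tz": 0,"rx": 0,"ry": 0,"rz": 5.5,"fingers": 1},{"tx": -0.0095,"ty": -0.0205,"tz": 0,"rx": 0,"ry": 0,"rz": 5.5,"fingers": 1},{"tx": -0.0095,"ty": -0.0205,"tz": 0,"rx": 0,"ry": 0,"rz": 5.5,"fingers": 1},{"tx": -0.0095,"ty": -0.0205,"tz": 0,"rx": 0,"ry": 0,"rz": 5.5,"fingers": 1},{"tx": -0.0095,"ty": -0.0195,"tz": 0,"rx": 0,"ry": 0,"rz": 5.5,"fingers": 1},{"tx": 0,"ty": 0,"tz": 0,"rx": 0,"ry": 0,"rz": 0,"fingers": 1},{"tx": 0,"ty": 0,"tz": 0,"rx": 0,"ry": 0,"rz": 0,"fingers": 1}]}}

```text
clock: 7.3
tool_pos: [0.4922, -0.0723, 0.1199]
tcp_rot: [[-0.716, -0.698, -0.0], [-0.698, 0.716, -0.0], [0.0, 0.0, -1.0]]
force: [0.9, -0.4, 0.5]
opening: 0.002
grasp_force: 0.0
```

```bash
python3 - <<'E'
from h import *
s=manip.get_state();print(s['clock'],s['tool_pos'],s['tcp_rot'][:,1],s['q'])
im,d=cap('wrist'); cv2.imwrite('pics/w5.png',im[:,:,::-1])
c=eyes.camera_params('wrist');T=np.array(c['tool_from_camera'])
for t in ['bar','lever_rod','lever_pivot']:
    for q in eyes.place_of(t,'wrist')[:2]: print(t,np.round(s['tcp_rot']@(T[:3,:3]@q['point']+T[:3,3])+s['tool_pos'],4),round(q['score'],2))
E
```

```text
7.3 [ 0.492161   -0.07231314  0.1198521 ] [-6.98332241e-01  7.15773764e-01  1.11728627e-05] [-3.84298425e-01  4.17360440e-01  1.62518959e+00 -1.04322485e-04
  1.09909560e+00 -2.72811218e+00]
bar [0.5643 0.0072 0.0197] 0.62
lever_rod [ 0.4709 -0.0558  0.0486] 0.83
```

View pics/w5.png

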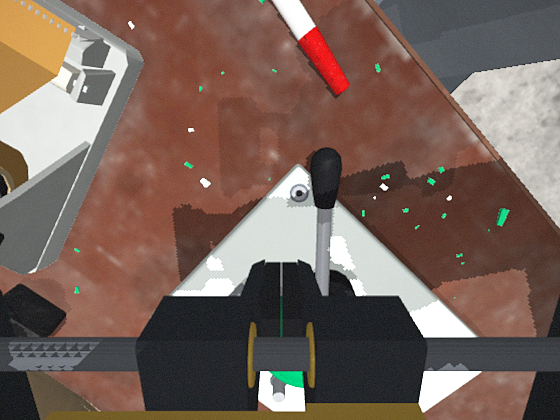

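The wrist view shows the rod at (323,250) and the knob at (326,178), just right of the fingers at (281,270), so it's clear to go down. I'll descend and compute the arc increments.

Emit:
{"fn": "arm_command", "kwargs": {"increments": [{"tx": 0,"ty": 0,"tz": -0.03,"rx": 0,"ry": 0,"rz": 0,"fingers": 1},{"tx": 0,"ty": 0,"tz": -0.03,"rx": 0,"ry": 0,"rz": 0,"fingers": 1},{"tx": 0,"ty": 0,"tz": -0.022,"rx": 0,"ry": 0,"rz": 0,"fingers": 1},{"tx": 0,"ty": 0,"tz": 0,"rx": 0,"ry": 0,"rz": 0,"fingers": 1}]}}

```text
clock: 7.83
tool_pos: [0.4906, -0.0709, 0.0344]
tcp_rot: [[-0.713, -0.701, -0.006], [-0.701, 0.713, 0.003], [0.003, 0.006, -1.0]]
force: [0.4, 0.4, -0.3]
opening: 0.005
grasp_force: 0.0
```

```bash
python3 - <<'E'
from h import *
s=manip.get_state();p=s['tool_pos'][:2];print(p,s['force'])
pv=np.array([.5216,.0001]);r=.073;b=.016
def F(deg): t=np.radians(deg);return pv+r*np.array([np.cos(t),np.sin(t)])+b*np.array([-np.sin(t),np.cos(t)])
a=np.array([-135.5]+list(np.linspace(-135.5,-232,25)[1:])); W=np.array([F(x) for x in a])
print('to contact',np.round(W[0]-p,4)); 
for x,dd in zip(a[1:],np.diff(W,axis=0)): print(round(x,1),np.round(dd,4))
print(W[-1], F(-236.4))
E
```

```text
[ 0.49059258 -0.07092245] [ 0.41269127  0.36945142 -0.2860602 ]
to contact [-0.0098  0.0084]
-139.5 [-0.0043  0.003 ]
-143.5 [-0.0041  0.0033]
-147.6 [-0.0038  0.0036]
-151.6 [-0.0036  0.0038]
-155.6 [-0.0033  0.0041]
-159.6 [-0.003   0.0043]
-163.6 [-0.0027  0.0045]
-167.7 [-0.0024  0.0047]
-171.7 [-0.002   0.0048]
-175.7 [-0.0017  0.005 ]
-179.7 [-0.0013  0.0051]
-183.8 [-0.001   0.0052]
-187.8 [-0.0006  0.0052]
-191.8 [-0.0002  0.0052]
-195.8 [0.0001 0.0052]
-199.8 [0.0005 0.0052]
-203.9 [0.0009 0.0052]
-207.9 [0.0012 0.0051]
-211.9 [0.0016 0.005 ]
-215.9 [0.0019 0.0049]
-219.9 [0.0023 0.0047]
-224.0 [0.0026 0.0046]
-228.0 [0.0029 0.0044]
-232.0 [0.0032 0.0042]
[0.46404854 0.0477742 ] [0.46787568 0.05204899]
```

Emit:
{"fn": "arm_command", "kwargs": {"increments": [{"tx": -0.005,"ty": 0.0042,"tz": 0,"rx": 0,"ry": 0,"rz": 0,"fingers": 1},{"tx": -0.006,"ty": 0.0042,"tz": 0,"rx": 0,"ry": 0,"rz": 0,"fingers": 1},{"tx": -0.0043,"ty": 0.003,"tz": 0,"rx": 0,"ry": 0,"rz": -4,"fingers": 1},{"tx": -0.0041,"ty": 0.0033,"tz": 0,"rx": 0,"ry": 0,"rz": -4,"fingers": 1},{"tx": -0.0038,"ty": 0.0036,"tz": 0,"rx": 0,"ry": 0,"rz": -4,"fingers": 1},{"tx": -0.0036,"ty": 0.0038,"tz": 0,"rx": 0,"ry": 0,"rz": -4,"fingers": 1},{"tx": -0.0033,"ty": 0.0041,"tz": 0,"rx": 0,"ry": 0,"rz": -4,"fingers": 1},{"tx": -0.003,"ty": 0.0043,"tz": 0,"rx": 0,"ry": 0,"rz": -4,"fingers": 1},{"tx": -0.0027,"ty": 0.0045,"tz": 0,"rx": 0,"ry": 0,"rz": -4,"fingers": 1}]}}

```text
clock: 8.58
tool_pos: [0.457, -0.0375, 0.0395]
tcp_rot: [[-0.96, -0.28, 0.004], [-0.28, 0.96, -0.002], [-0.003, -0.003, -1.0]]
force: [1.1, -4.0, -1.4]
opening: 0.005
grasp_force: 2.0
```

```bash
python3 - <<'E'
from h import *
s=manip.get_state();print(s['clock'],s['tool_pos'],s['tcp_rot'],s['force'],s['q'])
im,d=cap('scene'); cv2.imwrite('pics/s6.png',cv2.resize(im[190:300,215:355,::-1],None,fx=5,fy=5))
E
```

```text
8.5833 [ 0.45704984 -0.03750808  0.03950346] [[-0.95986298 -0.2804397   0.00407916]
 [-0.28044983  0.95986626 -0.00215661]
 [-0.00331065 -0.00321405 -0.99998935]] [ 1.13882961 -3.98243593 -1.40865664] [-3.40616096e-01  4.93164743e-01  1.82304274e+00 -9.15658200e-04
  8.20820099e-01 -2.19504881e+00]
```

View pics/s6.png

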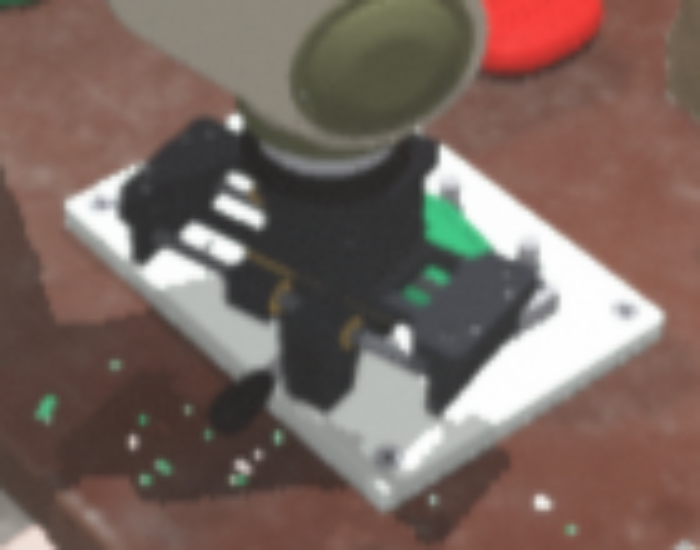

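The lever has been carried round (knob now at (242,400)) with about 4 N, and the bar is still in place. I'll continue the arc.

Emit:
{"fn": "arm_command", "kwargs": {"increments": [{"tx": -0.0024,"ty": 0.0047,"tz": 0,"rx": 0,"ry": 0,"rz": -4,"fingers": 1},{"tx": -0.002,"ty": 0.0048,"tz": 0,"rx": 0,"ry": 0,"rz": -4,"fingers": 1},{"tx": -0.0017,"ty": 0.005,"tz": 0,"rx": 0,"ry": 0,"rz": -4,"fingers": 1},{"tx": -0.0013,"ty": 0.0051,"tz": 0,"rx": 0,"ry": 0,"rz": -4,"fingers": 1},{"tx": -0.001,"ty": 0.0052,"tz": 0,"rx": 0,"ry": 0,"rz": -4,"fingers": 1},{"tx": -0.0006,"ty": 0.0052,"tz": 0,"rx": 0,"ry": 0,"rz": -4,"fingers": 1},{"tx": -0.0002,"ty": 0.0052,"tz": 0,"rx": 0,"ry": 0,"rz": -4,"fingers": 1},{"tx": 0.0001,"ty": 0.0052,"tz": 0,"rx": 0,"ry": 0,"rz": -4,"fingers": 1},{"tx": 0.0005,"ty": 0.0052,"tz": 0,"rx": 0,"ry": 0,"rz": -4,"fingers": 1},{"tx": 0.0009,"ty": 0.0052,"tz": 0,"rx": 0,"ry": 0,"rz": -4,"fingers": 1}]}}

```text
clock: 9.47
tool_pos: [0.4486, 0.0136, 0.0392]
tcp_rot: [[-0.916, 0.4, 0.002], [0.4, 0.916, -0.001], [-0.002, -0.0, -1.0]]
force: [-2.8, -4.0, 3.7]
opening: 0.007
grasp_force: 2.3
```

Emit:
{"fn": "arm_command", "kwargs": {"increments": [{"tx": 0.0012,"ty": 0.0051,"tz": 0,"rx": 0,"ry": 0,"rz": -4,"fingers": 1},{"tx": 0.0016,"ty": 0.005,"tz": 0,"rx": 0,"ry": 0,"rz": -4,"fingers": 1},{"tx": 0.0019,"ty": 0.0049,"tz": 0,"rx": 0,"ry": 0,"rz": -4,"fingers": 1},{"tx": 0.0023,"ty": 0.0047,"tz": 0,"rx": 0,"ry": 0,"rz": -4,"fingers": 1},{"tx": 0,"ty": 0,"tz": 0,"rx": 0,"ry": 0,"rz": 0,"fingers": 1}]}}

```text
clock: 9.88
tool_pos: [0.4555, 0.0337, 0.0391]
tcp_rot: [[-0.771, 0.637, 0.001], [0.637, 0.771, -0.001], [-0.001, 0.0, -1.0]]
force: [-2.1, -1.8, 1.5]
opening: 0.004
grasp_force: 1.3
```

Emit:
{"fn": "arm_command", "kwargs": {"increments": [{"tx": 0.0026,"ty": 0.0046,"tz": 0,"rx": 0,"ry": 0,"rz": -4,"fingers": 1},{"tx": 0.0029,"ty": 0.0044,"tz": 0,"rx": 0,"ry": 0,"rz": -4,"fingers": 1},{"tx": 0,"ty": 0,"tz": 0,"rx": 0,"ry": 0,"rz": 0,"fingers": 1}]}}

```text
clock: 10.13
tool_pos: [0.4607, 0.0425, 0.0389]
tcp_rot: [[-0.675, 0.738, -0.0], [0.738, 0.675, -0.0], [-0.0, -0.0, -1.0]]
force: [-3.7, -1.3, 2.3]
opening: 0.006
grasp_force: 1.8
```

Emit:
{"fn": "arm_command", "kwargs": {"increments": [{"tx": 0.0016,"ty": 0.0021,"tz": 0,"rx": 0,"ry": 0,"rz": -2,"fingers": 1},{"tx": 0,"ty": 0,"tz": 0,"rx": 0,"ry": 0,"rz": 0,"fingers": 1}]}}

```text
clock: 10.3
tool_pos: [0.4619, 0.0443, 0.0388]
tcp_rot: [[-0.65, 0.76, -0.001], [0.76, 0.65, -0.001], [0.0, -0.001, -1.0]]
force: [-4.4, -2.7, 4.2]
opening: 0.003
grasp_force: 3.2
```

Emit:
{"fn": "arm_command", "kwargs": {"increments": [{"tx": 0.0016,"ty": 0.0021,"tz": 0,"rx": 0,"ry": 0,"rz": -2,"fingers": 1},{"tx": 0,"ty": 0,"tz": 0,"rx": 0,"ry": 0,"rz": 0,"fingers": 1}]}}

```text
clock: 10.47
tool_pos: [0.4633, 0.0464, 0.0388]
tcp_rot: [[-0.623, 0.782, -0.001], [0.782, 0.623, -0.001], [0.0, -0.001, -1.0]]
force: [-6.3, -3.6, 5.1]
opening: 0.007
grasp_force: 3.5
```

Emit:
{"fn": "arm_command", "kwargs": {"increments": [{"tx": 0.0017,"ty": 0.002,"tz": 0,"rx": 0,"ry": 0,"rz": -2,"fingers": 1},{"tx": 0,"ty": 0,"tz": 0,"rx": 0,"ry": 0,"rz": 0,"fingers": 1}]}}

```text
clock: 10.63
tool_pos: [0.4649, 0.0483, 0.0388]
tcp_rot: [[-0.596, 0.803, -0.001], [0.803, 0.596, -0.001], [0.0, -0.002, -1.0]]
force: [-5.1, -3.8, 4.5]
opening: 0.004
grasp_force: 3.5
```

Emit:
{"fn": "arm_command", "kwargs": {"increments": [{"tx": 0.0017,"ty": 0.0019,"tz": 0,"rx": 0,"ry": 0,"rz": -2,"fingers": 1},{"tx": 0,"ty": 0,"tz": 0,"rx": 0,"ry": 0,"rz": 0,"fingers": 1}]}}

```text
clock: 10.8
tool_pos: [0.4657, 0.0497, 0.0388]
tcp_rot: [[-0.568, 0.823, -0.004], [0.823, 0.568, -0.002], [0.001, -0.004, -1.0]]
force: [-11.8, -8.8, 9.2]
opening: 0.003
grasp_force: 7.4
```

Emit:
{"fn": "arm_command", "kwargs": {"increments": [{"tx": 0.001,"ty": 0.001,"tz": 0,"rx": 0,"ry": 0,"rz": -1,"fingers": 1},{"tx": 0,"ty": 0,"tz": 0,"rx": 0,"ry": 0,"rz": 0,"fingers": 1}]}}

```text
clock: 10.97
tool_pos: [0.4657, 0.0501, 0.0388]
tcp_rot: [[-0.554, 0.832, -0.006], [0.832, 0.554, -0.003], [0.001, -0.007, -1.0]]
force: [-15.9, -16.1, 13.8]
opening: 0.002
grasp_force: 11.4
```

The TCP stalls with about 22 N, so the rod is at its stop pin. I'll back off, lift and clear the view.

Emit:
{"fn": "arm_command", "kwargs": {"increments": [{"tx": -0.008,"ty": -0.006,"tz": 0,"rx": 0,"ry": 0,"rz": 0,"fingers": 1},{"tx": -0.012,"ty": -0.008,"tz": 0,"rx": 0,"ry": 0,"rz": 0,"fingers": 1},{"tx": -0.006,"ty": -0.004,"tz": 0,"rx": 0,"ry": 0,"rz": 0,"fingers": 1},{"tx": 0,"ty": 0,"tz": 0.035,"rx": 0,"ry": 0,"rz": 0,"fingers": 1},{"tx": 0,"ty": 0,"tz": 0.04,"rx": 0,"ry": 0,"rz": 0,"fingers": 1},{"tx": 0,"ty": 0,"tz": 0.04,"rx": 0,"ry": 0,"rz": 0,"fingers": 1},{"tx": 0,"ty": 0,"tz": 0.04,"rx": 0,"ry": 0,"rz": 0,"fingers": 1},{"tx": 0,"ty": 0.035,"tz": 0,"rx": 0,"ry": 0,"rz": 0,"fingers": 1},{"tx": 0,"ty": 0.035,"tz": 0,"rx": 0,"ry": 0,"rz": 0,"fingers": 1},{"tx": 0,"ty": 0.035,"tz": 0,"rx": 0,"ry": 0,"rz": 0,"fingers": 1},{"tx": 0,"ty": 0.035,"tz": 0,"rx": 0,"ry": 0,"rz": 0,"fingers": 1},{"tx": 0,"ty": 0.035,"tz": 0,"rx": 0,"ry": 0,"rz": 0,"fingers": 1},{"tx": 0,"ty": 0.035,"tz": 0,"rx": 0,"ry": 0,"rz": 0,"fingers": 1},{"tx": 0,"ty": 0.035,"tz": 0,"rx": 0,"ry": 0,"rz": 0,"fingers": 1},{"tx": 0,"ty": 0.035,"tz": 0,"rx": 0,"ry": 0,"rz": 0,"fingers": 1},{"tx": 0,"ty": 0,"tz": 0,"rx": 0,"ry": 0,"rz": 0,"fingers": 1}]}}

```text
clock: 12.3
tool_pos: [0.4419, 0.3179, 0.1931]
tcp_rot: [[-0.556, 0.831, 0.001], [0.831, 0.556, 0.002], [0.001, 0.002, -1.0]]
force: [-0.4, -0.1, -0.8]
opening: 0.003
grasp_force: 0.0
```

```bash
python3 - <<'E'
from h import *
fit()
for n in ['top','scene']:
    im,d=cap(n)
    for t in ['bar','lever_rod','cam_disc']:
        r=eyes.place_of(t,n); print(n,t,[(np.round(w(n,q['point']),4).tolist(),round(q['score'],2)) for q in r[:4]])
    c={'top':im[160:270,260:390],'scene':im[190:300,215:345]}[n]
    globals()[n]=cv2.resize(c,None,fx=3,fy=3)
cv2.imwrite('pics/f7.png',np.hstack([top,scene])[:,:,::-1])
E
```

```text
top plate ((547.7815551757812, 41.431915283203125), (190.735595703125, 259.797607421875), 0.5450524687767029) 0.018980891692102937 bar ((576.8159790039062, 9.746711730957031), (85.41600036621094, 53.66586685180664), 88.49873352050781) mean [0.57690994 0.01037042 0.04265806] 0.04891447796107607
 lever line [  0.587801   -0.8090056 489.67825    47.43143  ] 369 [ 0.44640716 -0.02364808] [0.59132801 0.1070308 ]
scene plate ((546.9851684570312, 43.46208190917969), (194.4168701171875, 263.7572937011719), 0.555672287940979) 0.01758920282036782 bar ((575.2177124023438, 7.340599060058594), (81.75894165039062, 54.91926574707031), 82.43482971191406) mean [0.57136381 0.00440877 0.04038939] 0.04644144689202492
 lever line [  0.56083024  -0.8279308  488.04263     43.891167  ] 334 [ 0.44488069 -0.01415697] [0.58036648 0.10595883]
top bar [([0.6489, 0.2608, -0.0017], 0.83), ([0.7581, 0.1352, 0.0056], 0.73), ([0.5776, 0.0131, 0.0163], 0.71)]
top lever_rod [([0.4791, 0.0641, 0.0479], 0.7)]
top cam_disc [([0.5268, 0.0066, 0.0213], 0.53)]
scene bar [([0.582, 0.0164, 0.0184], 0.86), ([0.7597, 0.1399, -0.0029], 0.85), ([0.6461, 0.2612, -0.0005], 0.69)]
scene lever_rod [([0.4778, 0.0586, 0.0475], 0.78), ([0.5292, 0.0082, 0.0167], 0.41)]
scene cam_disc [([0.5295, 0.0148, 0.0199], 0.72)]
```

View pics/f7.png

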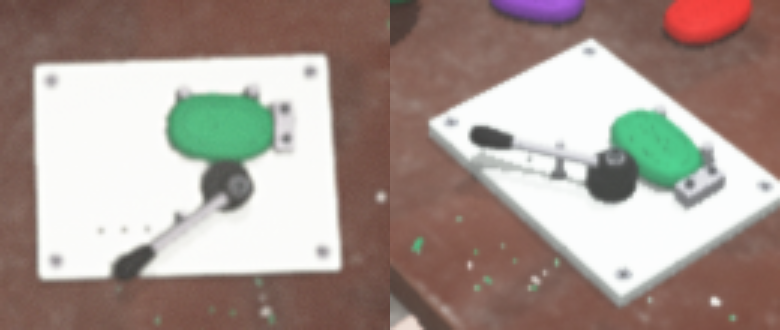

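The picture shows the bar at (222,127), against both pins (183,95) and (250,92) and the stop at (275,127). The cam presses on it and the rod lies against its stop pin at (180,217). The measured bar centre (0.578, 0.013) and lever angle of about 125° match the values for home and stop. I'll hand it in.

```bash
python3 -c "
from h import *
print(manip.hand_in())"
```

```text
the job is handed in; nothing more can be done
None
```

The job is handed in at about 12.5 s of the 51 s allowed: the bar was pushed home against the end stop, then the lever was turned clockwise to its stop pin, and the last pictures show the cam holding the bar against both side pins with the arm clear.

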